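# Bin into the bay, bay bolt started by hand

### The arm

A 6-joint arm with a two-finger parallel gripper is mounted at the origin on the work surface. World frame = base frame: x ahead of the robot, y to its left, z up, the work surface at z = 0. Lengths are in m, angles in rad, forces in N, time in s.
With the tool pointing down it reaches from about 0.325 to 0.9 m from the base axis. Payload 6.1 kg.
Tool frame: the origin (TCP) lies at the very end of the fingers, on their centre line; the grasp point (between the pads) lies 19 mm behind it (tcp_to_grasp is the distance from the TCP to the grasp point, in m); z points along the fingers, y is the line along which they close (so a half turn about z gives the same grasp; the last joint's range is limited). The gripper opens to 87 mm and grips with 3 to 60 N. Pads are 19 mm wide; open, the fingers measure 117 mm over their backs; the gripper's body (75 mm by 190 mm) begins 51 mm behind the grasp point.
Start: joints at [-1.334, 0.22, 1.526, -0, 1.395, -0.126], TCP at [0.222, -0.584, 0.223] pointing down, gripper open.
Joint ranges: [-2.98, 2.98], [-0.91, 2.08], [0.09, 2.57], [-1.24, 4.39], [0.2, 2.65], [-2.68, 2.68]. Speed limits (rad/s): [2.57, 2.57, 3.01, 3.14, 3.14, 3.14].

### API

Orientations are given as a 3x3 rotation matrix whose columns are the frame's x, y, z axes.
In Python, from bench import get_obs, snapshot, calibration, close_job, tcp_to_grasp gives the robot as it stands.
- The arm moves only by the shell command python3 -m pendant 'ROWS' [FORCE]. ROWS is JSON, one flat list of numbers, 7 for each row, row after row: the shift along the tool's x, y, z in cm, then the turn, a rotation vector about the tool's x, y, z in degrees, then the finger opening in cm, from 0 to 8.7. A call has 1 to 10 rows; each row shifts and turns the commanded pose from where the row before left it, along the tool's axes as they then stand; what a row does not reach is not made up. A row lasts 1/8 s, in which the tool goes at most 62.5 mm and 10.7 degrees, less where a joint would pass 70% of its speed; a pose out of reach is approached as far as the arm can. A call is refused whole if a number of a shift passes 6.25 or a number of a turn 10.7, either way. A call with a gripper value outside its range is refused whole. The fingers move at their own pace and stop on an object; FORCE is the grip in N (left out, the last holds). Time passes only in rows, so rows that do not move let the fingers close. It gives the time, the measured TCP pose, the force, the opening and the grip force at its end, in the units of the state.
- get_obs(): the state, without advancing time (a new reading comes with each control period).
- snapshot(name): name is "scene" or "top"; returns the picture (384x512x3 uint8, blue, green, red); there is no depth.
- calibration(name): a dict with "fovy" (degrees; the focal length in pixels is half the picture's height over the tangent of half this angle, whatever the lens; pixels are square), "cx", "cy" (the principal point, pixels), "R" (3x3) and "t" (3): a world point X has camera coordinates R X + t. Camera axes: x right, y down, z forward; pixel columns grow to the right and rows downward; lengths in m; the calibration is good to about 2 mm. A picture is of the moment at which its call begins. calibration takes no time and is no camera call.
- close_job(): hands the job in; it is judged then, once.
The state is a dict: "t": time; "qpos": joint angles; "joint_vel": joint speeds; "effort": joint torques, N m; "tcp_pos": TCP position; "orientation": TCP orientation; "wrist_force": force on the tool from outside, world axes, zero at the start; "moment": the same for the moment, N m; "width": finger opening in m; "grip_force": force on a finger pad.
Only numpy, scipy, OpenCV 4.12 (cv2) and the standard library are available. Lean on these libraries where they do the work, as an engineer would, in place of code of your own. Each camera call takes 0.05 s, during which the arm holds its last target. There are 200 camera calls.

### The job

Push the blue parts bin along the roller track, without lifting it off, until it is fully home against the end stop of the bay. Then start the bay's flanged bolt in its threaded boss without pulling it out: turn it backward (anticlockwise from above) until it drops into the start of the thread, then forward (clockwise) one full turn, and finish still holding the bolt by its head, upright and started, with nothing let go. Leave the other things on the bench where they are.

Things in the scene. Friction and masses are not known exactly. Their poses are not given: they have to be found in the camera images.
- track: Fixed roller track with the bay at its end. Origin: at bench level under the middle of the bay; the bin travels along its +y, z up. Free rollers, tops 31 mm high, from y = -350 to +58 mm between grey rails with inner faces at x = -63 and +63 mm, 5 mm thick, 48 mm high (66 mm in the bay, y = -78 to +82 mm). Open at its -y end.
- track_stop (a point): Middle of the inner face of the bay's grey end stop: 76 mm along +y from the track's origin, 50 mm above the bench (the stop is 66 mm high). The bin's leading wall touches it when the bin is home; its origin is then about 1 mm past the track's origin.
- bin: Open blue plastic bin with two steel tube nodes in it (below its rim), standing on the rollers: 120 mm wide (x), 150 mm long (y, along the track), 60 mm high; at the top a 12 mm lip sticks out along each long side. Origin: centre of its underside. About 0.8 kg; it rolls easily and coasts if pushed fast.
- boss: Fixed upright threaded steel boss, 59 mm across, 85 mm high, beside the bay on the track's +x side. Origin: centre of its underside, z up. Right-hand thread, two starts: the bolt sinks 20 mm per clockwise turn, for at most about 1.5 turns. The thread's top is a flat land level with the boss's top, with two gaps 72 degrees wide, centred on the boss's own +x and -x, where the thread starts.
- boss_mouth (a point): Centre of the boss's top, on its axis, 85 mm above its origin, level with the land. The lugs drop about 11 mm below it at the gaps. In the thread the bolt stays where it is left, with 1.5 mm of up and down play; while gripped it must be lowered as it turns.
- bolt: Loose steel bolt, 0.55 kg, standing upright in the boss with 1 mm play, its two lugs on the land. Origin: centre of its underside, z up. Shank 28 mm thick; round flange 68 mm across at 80 to 86 mm; round knurled head 40 mm across at 86 to 122 mm, to grip from above at any yaw. Origin 55 mm above the boss's origin at the start, about 44 mm after the drop, about 24 mm one turn later.
- bolt_lug (a point): Underside of the lug on the bolt's own +x, 19 mm from the axis, 30 mm above its origin (the other lug is on -x; each 38 degrees wide). At the start the bolt's yaw is 1.0 to 2.1 rad clockwise of the boss's yaw; turned backward, this lug drops into the boss's +x gap when the yaws agree within about 0.25 rad.
- bolt_grip (a point): Point on the bolt's axis inside the head, 110 mm above its origin, 12 mm below the head's top: a good height to grip (fingertips clear the flange by 5 mm). A firmly gripped bolt does not fall by itself: ease the grip now and then, or press down lightly while turning, to let it drop.
- node_tall: Bystander: welded node of steel tube, 60 x 60 x 85 mm with two stubs. Origin: centre of its underside.
- node_low: Bystander: welded node of steel tube, 55 x 55 x 60 mm with two stubs. Origin: centre of its underside.
- offcut: Bystander: offcut of square steel tube, 110 x 30 x 30 mm, lying along its x. Origin: centre of its underside.
- angle: Bystander: piece of steel angle, 120 mm long (its y), 30 mm wide, 30 mm high. Origin: centre of its underside.
- marker: Bystander: red marker pen with white cap, 127 mm long (its y), 13 mm thick. Origin: under its middle.
- collar: Bystander: steel ring, 52 mm outside diameter, 18 mm high. Origin: centre of its underside.
- wrench: Bystander: steel wrench lying flat along its x, about 200 mm long. Origin: on its underside.
Mind the look-alikes: they are no part of the job. Leave any brown look-alike of the bin alone. Leave any red look-alike of the bolt alone.

How it is judged:
On the way, in this order (a step that is already met when the one before it is completed fails the run):
1. the bin is home on the rollers against the bay's end stop (y of bin in the frame of track above -0.008 m and z of bin in the frame of track below 0.036 m and angle between bin's own z axis and vertical below 0.06 rad), for 0.2 s.
2. the bolt, turned backward, has dropped into the start of the thread (its +x lug in the boss's +x gap) (z of bolt_lug in the frame of boss between 0.069 and 0.0775 m and x of bolt_lug in the frame of boss above 0.0145 m), for 0.2 s.
At the end, for the whole second after the job is handed in: The bin is at rest on the rollers within 8 mm of the bay's end position; the bolt stands upright (within 0.1 rad) and at rest in the boss, its lug underside 27.5 to 36.5 mm below the land (one turn of thread, give or take about a fifth of a turn), and the fingers still hold it with more than 2 N (all of step 1 and linear speed of each of bin, bolt below 0.02 m/s and z of bolt_lug in the frame of boss between 0.0485 and 0.0575 m and angle between bolt's own z axis and vertical below 0.1 rad and horizontal distance between bolt and boss below 0.006 m and contact force between the fingers and bolt above 2 N and angular speed of bolt below 0.15 rad/s); the arm keeps its last pose, push and grip.
It fails at once if the bin is lifted off the rollers or tipped (z of bin in the frame of track above 0.046 m or angle between bin's own z axis and vertical above 0.3 rad).
It fails at once if the bolt is pulled out of its boss (z of bolt_lug in the frame of boss above 0.11 m).
It fails at once if another thing on the bench is moved more than 40 mm (distance of any of node_tall, node_low, offcut, angle, marker, collar, wrench from where it was at the start of the episode above 0.04 m).
It also fails if it takes over 72 s, if anything falls off the work surface, if the arm or the gripper's body presses on something with over 40 N, if the wrist force passes 120 N, or if a joint passes its speed limit or range.

## Working session

There is one attempt and no reset: what is moved stays moved. The work goes in short steps, Python scripts to look and compute and a shell command to move; the robot and the scene stay as the last step left them, time stands still between calls to the robot, and variables do not carry over. Pictures are saved under pics/ and viewed, at most 10 in all, crops included, and the job is handed in when it is done.

```bash
mkdir -p pics; python3 - <<'E'
from bench import *
import cv2,numpy as np
for n in("scene","top"):
    cv2.imwrite(f"pics/{n}0.png",snapshot(n)); print(n,calibration(n))
o=get_obs(); print(o, tcp_to_grasp)
E
```

```text
scene {'fovy': 54.117142546580084, 'cx': 254.52499311231696, 'cy': 195.51678484942906, 'R': array([[-0.19164737,  0.98144704, -0.00574449],
       [ 0.81914543,  0.15672521, -0.55175898],
       [-0.54062191, -0.11044873, -0.83398383]]), 't': array([ 0.12226371, -0.31681901,  1.39136009])}
top {'fovy': 45.59261634930883, 'cx': 260.72963604106315, 'cy': 189.42186117077924, 'R': array([[-0.02823321, -0.99956836, -0.00812218],
       [-0.9917163 ,  0.02902815, -0.12512451],
       [ 0.12530628,  0.00452223, -0.9921078 ]]), 't': array([-0.04156115,  0.48970499,  1.26441117])}
{'t': 0.1, 'qpos': array([-1.33411512e+00,  2.21179844e-01,  1.52749589e+00,  3.71671289e-06,
        1.39469030e+00, -1.26067290e-01]), 'joint_vel': array([ 0.00078702, -0.0029068 , -0.00189088,  0.00020606, -0.00158873,
       -0.00064612]), 'effort': array([ 1.99253314e-03, -4.95941412e+01, -3.88520336e+01,  7.03145633e-02,
        5.15486591e-02, -4.69889608e-05]), 'tcp_pos': array([ 0.22166316, -0.58377532,  0.22152689]), 'orientation': array([[ 9.34925342e-01,  3.54844239e-01, -4.12261116e-04],
       [ 3.54844406e-01, -9.34923779e-01,  1.72480026e-03],
       [ 2.26602716e-04, -1.75884803e-03, -9.99998428e-01]]), 'wrist_force': array([-0.18724631,  0.20340959, -0.27887325]), 'moment': array([-0.00280404, -0.01157584,  0.04689577]), 'grip_force': 0.0, 'width': 0.08698451613162493} 0.0187
```

View pics/scene0.png

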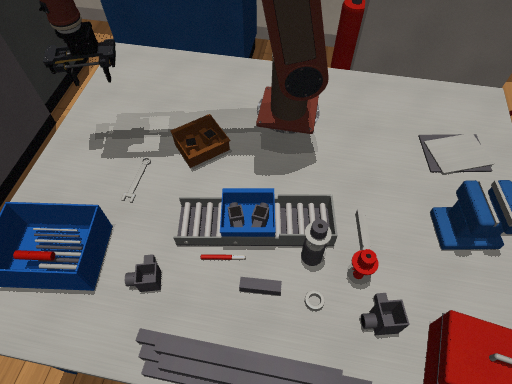

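View pics/top0.png

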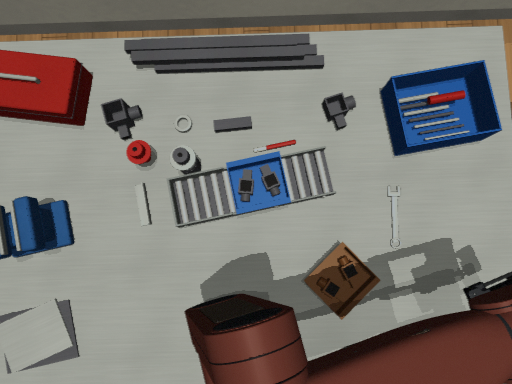

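Candidates in the top view:
- **Bin:** blue bin on the track at (258,182), brown look-alike at (341,280), big blue tray at (440,108).
- **Bolt:** grey bolt in its boss beside the bay at (184,158), red look-alike at (139,152).

I choose (258,182) and (184,158), and will check both in one crop.

```bash
python3 - <<'E'
import cv2
a=cv2.imread("pics/top0.png")[125:245,150:350]
cv2.imwrite("pics/c1.png",cv2.resize(a,None,fx=4,fy=4,interpolation=cv2.INTER_CUBIC))
b=cv2.imread("pics/scene0.png")[180:280,165:345]
cv2.imwrite("pics/c2.png",cv2.resize(b,None,fx=4.4,fy=4.4,interpolation=cv2.INTER_CUBIC))
E
```

```text
(no output)
```

View pics/c1.png

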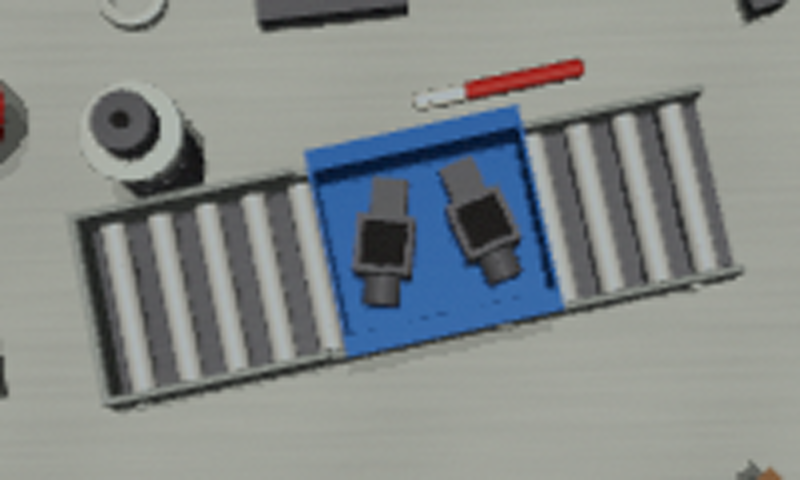

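View pics/c2.png

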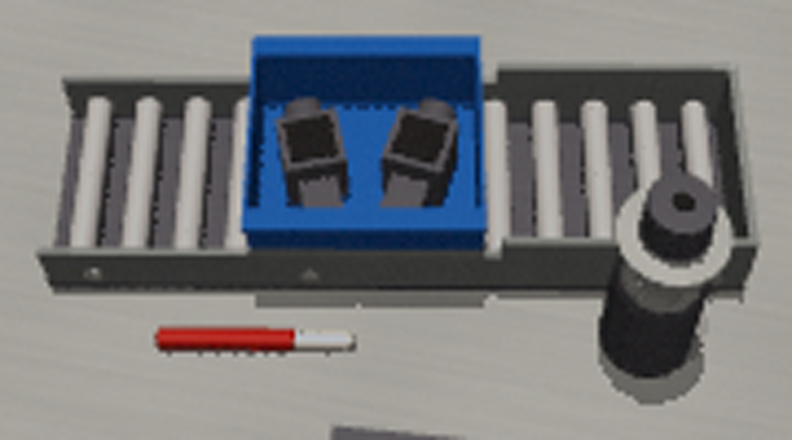

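The crops confirm it. The blue bin (crop 305–565, 106–356) sits mid-track with the bay to its left. The grey bolt stands in its boss, head centre at crop (120,120) from the top and (685,200) in the scene crop. Fitting poses next.

```bash
cat > h.py <<'E'
from bench import *
import numpy as np
from scipy.optimize import least_squares
def proj(n,X):
    c=calibration(n); f=192/np.tan(np.radians(c["fovy"]/2)); p=np.atleast_2d(X)@np.array(c["R"]).T+c["t"]
    return p[:,:2]/p[:,2:]*f+[c["cx"],c["cy"]]
def pose(p,P):
    P=np.atleast_2d(np.array(P,float)); c,s=np.cos(p[2]),np.sin(p[2])
    return np.c_[p[0]+c*P[:,0]-s*P[:,1],p[1]+s*P[:,0]+c*P[:,1],P[:,2]]
def fit(T,S,Pt,Ps,p0):
    f=lambda p:np.r_[(proj("top",pose(p,Pt))-T).ravel(),(proj("scene",pose(p,Ps))-S).ravel()]
    r=least_squares(f,p0); return r.x,np.abs(r.fun).round(1)
ct=lambda a:np.array(a)/4+[149.9,124.9]
cs=lambda a:np.array(a)/4.4+[164.9,179.9]
E
python3 - <<'E'
from h import *
P=[[.068,.082,.066],[-.068,.082,.066],[.068,-.35,.048],[-.068,-.35,.048]]
print(fit(ct([[75,217],[108,405],[700,92],[742,270]]),cs([[757,242],[738,67],[38,255],[62,78]]),P,P,[.5,0,0]))
B=[[.072,.075,.091],[.072,-.075,.091],[-.072,-.075,.091],[-.072,.075,.091]]
print(fit(ct([[305,150],[520,106],[565,310],[345,356]]),cs([[487,233],[243,232],[253,37],[480,37]]),B,B,[.5,0,0]))
H=[[0,0,.177]]
print(fit(ct([[120,120]]),cs([[685,201]]),H,H,[.6,.1,0]))
E
```

```text
(array([0.47344324, 0.10285251, 0.18254515]), array([0.9, 2. , 1.8, 0.9, 4.1, 1.6, 3.6, 0.6, 4.6, 0. , 5.1, 1.5, 2.8,
       1. , 3. , 1.4]))
(array([ 0.50197462, -0.04711485,  0.18332793]), array([1.3, 0.5, 1.3, 1. , 1. , 0.6, 0.6, 0.4, 1.1, 1.1, 1.5, 1.2, 0.6,
       0.9, 0.5, 0.7]))
(array([0.5654682 , 0.14937875, 0.        ]), array([1.2, 0.5, 1. , 0.6]))
```

```bash
python3 -m pendant '[4.75,-2.94,0,0,0,0,0, 4.75,-2.94,0,0,0,0,0, 4.75,-2.94,0,0,0,0,0, 4.75,-2.94,0,0,0,0,0, 4.75,-2.94,0,0,0,0,0, 4.75,-2.94,0,0,0,0,0, 4.75,-2.94,0,0,0,0,0, 4.75,-2.94,0,0,0,0,0, 4.75,-2.94,0,0,0,0,0, 0,0,0,0,0,0,0]' 20
python3 -m pendant '[0,0,0.5,0,0,-9.96,0, 0,0,1,0,0,-9.96,0, 0,0,1,0,0,-9.96,0, 0,0,1,0,0,-9.96,0, 0,0,1,0,0,-9.96,0, 0,0,1,0,0,-9.96,0, 0,0,1,0,0,-9.96,0, 0,0,1,0,0,-9.96,0, 0,0,1,0,0,0,0, 0,0,0,0,0,0,0]'
```

```text
t: 1.35
tcp_pos: [0.529, -0.1818, 0.222]
orientation: [[0.933, 0.36, -0.0], [0.36, -0.933, 0.001], [0.0, -0.001, -1.0]]
wrist_force: [-0.9, -0.8, 0.3]
width: 0.0019
grip_force: 0.0
t: 2.6
tcp_pos: [0.5264, -0.1854, 0.1363]
orientation: [[-0.178, 0.984, -0.002], [0.984, 0.178, 0.001], [0.001, -0.002, -1.0]]
wrist_force: [-1.3, 0.9, -0.1]
width: 0.0005
grip_force: 0.0
```

```bash
python3 -m pendant '[0,0,2,0,0,0,0, 0,0,2,0,0,0,0, 0,0,2,0,0,0,0, 0,0,2,0,0,0,0, 0,0,0,0,0,0,0, 1.5,0,0,0,0,0,0, 1.5,0,0,0,0,0,0, 1,0,0,0,0,0,0, 1,0,0,0,0,0,0, 1,0,0,0,0,0,0]'
python3 -m pendant '[1,0,0,0,0,0,0, 1,0,0,0,0,0,0, 1,0,0,0,0,0,0, 1,0,0,0,0,0,0, 1,0,0,0,0,0,0, 1,0,0,0,0,0,0, 1,0,0,0,0,0,0, 1,0,0,0,0,0,0, 1,0,0,0,0,0,0, 1,0,0,0,0,0,0]'
python3 - <<'E'
from h import *
import cv2
cv2.imwrite("pics/p1.png",cv2.resize(snapshot("top")[125:245,150:350],None,fx=4,fy=4,interpolation=cv2.INTER_CUBIC))
E
```

```text
t: 3.85
tcp_pos: [0.5169, -0.126, 0.058]
orientation: [[-0.182, 0.983, 0.001], [0.983, 0.182, -0.001], [-0.001, 0.001, -1.0]]
wrist_force: [1.0, -1.6, 0.7]
width: 0.0005
grip_force: 1.1
t: 5.1
tcp_pos: [0.4984, -0.0272, 0.0575]
orientation: [[-0.182, 0.983, -0.0], [0.983, 0.182, 0.0], [0.0, 0.0, -1.0]]
wrist_force: [2.1, -1.9, 1.3]
width: 0.0005
grip_force: 1.1
```

View pics/p1.png

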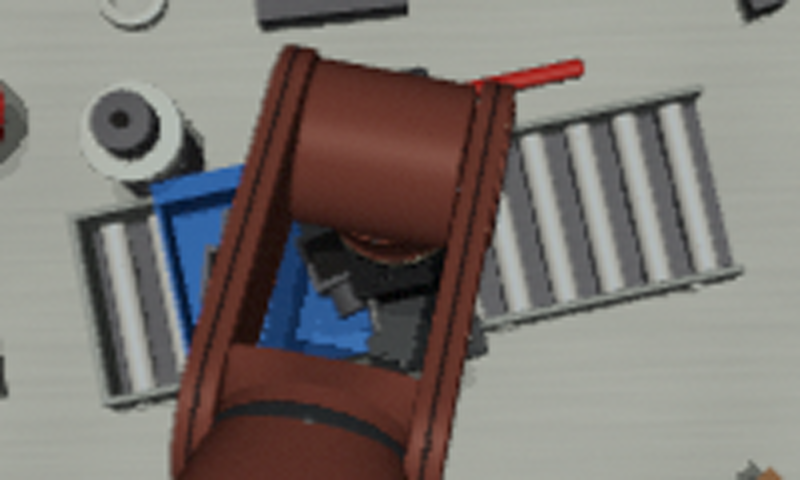

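The bin's leading corner is at crop (152,190), about 50 mm from the stop, and it's sliding straight. Pushing on, slower near the end.

```bash
python3 -m pendant '[1,0,0,0,0,0,0, 1,0,0,0,0,0,0, 1,0,0,0,0,0,0, 0.6,0,0,0,0,0,0, 0.4,0,0,0,0,0,0, 0.3,0,0,0,0,0,0]'
python3 -m pendant '[0.3,0,0,0,0,0,0, 0.3,0,0,0,0,0,0, 0.2,0,0,0,0,0,0]'
```

```text
t: 5.9
tcp_pos: [0.4905, 0.0147, 0.0574]
orientation: [[-0.182, 0.983, -0.0], [0.983, 0.182, 0.0], [0.0, -0.0, -1.0]]
wrist_force: [-1.3, -1.9, -0.7]
width: 0.0001
grip_force: 0.6
t: 6.28
tcp_pos: [0.4892, 0.0224, 0.0575]
orientation: [[-0.182, 0.983, 0.0], [0.983, 0.182, 0.0], [0.0, 0.0, -1.0]]
wrist_force: [-0.4, -1.7, 0.3]
width: 0.0006
grip_force: 0.5
```

```bash
python3 -m pendant '[0.3,0,0,0,0,0,0, 0.2,0,0,0,0,0,0]'
python3 -m pendant '[0.2,0,0,0,0,0,0, 0.2,0,0,0,0,0,0]'
python3 -m pendant '[0.2,0,0,0,0,0,0, 0,0,0,0,0,0,0,0,0,0,0,0,0,0]'
```

```text
t: 6.52
tcp_pos: [0.4883, 0.0274, 0.0576]
orientation: [[-0.182, 0.983, 0.0], [0.983, 0.182, 0.0], [0.0, 0.0, -1.0]]
wrist_force: [-0.1, -0.3, -0.3]
width: 0.0008
grip_force: 0.5
t: 6.78
tcp_pos: [0.4876, 0.0308, 0.0576]
orientation: [[-0.182, 0.983, 0.0], [0.983, 0.182, -0.001], [-0.001, -0.0, -1.0]]
wrist_force: [-1.0, -8.3, 0.1]
width: 0.0004
grip_force: 3.9
t: 7.15
tcp_pos: [0.4871, 0.0308, 0.0576]
orientation: [[-0.182, 0.983, -0.001], [0.983, 0.182, -0.004], [-0.004, -0.001, -1.0]]
wrist_force: [-2.0, -11.5, 0.0]
width: 0.0003
grip_force: 5.4
```

```bash
python3 -m pendant '[-1.5,0,0,0,0,0,0, -1.5,0,0,0,0,0,0, -1,0,-3,0,0,0,0, 0,0,-5,0,0,0,8.7, 0,0,-5,0,0,0,8.7, 0,0,-5,0,0,0,8.7, -5,0,0,0,0,0,8.7, -5,0,0,0,0,0,8.7,-5,0,0,0,0,0,8.7,0,0,0,0,0,0,8.7]'
python3 - <<'E'
from h import *
import cv2
cv2.imwrite("pics/p2t.png",snapshot("top"))
cv2.imwrite("pics/p2s.png",snapshot("scene"))
a=cv2.resize(cv2.imread("pics/p2t.png")[130:230,150:250],(400,400),interpolation=cv2.INTER_CUBIC)
b=cv2.resize(cv2.imread("pics/p2s.png")[180:280,250:350],(400,400),interpolation=cv2.INTER_CUBIC)
import numpy as np
cv2.imwrite("pics/p2.png",np.hstack([a,b]))
E
```

```text
t: 8.4
tcp_pos: [0.5219, -0.1574, 0.2374]
orientation: [[-0.177, 0.984, 0.0], [0.984, 0.177, -0.0], [-0.0, 0.0, -1.0]]
wrist_force: [0.2, 0.8, 0.3]
width: 0.0624
grip_force: 0.0
```

View pics/p2.png

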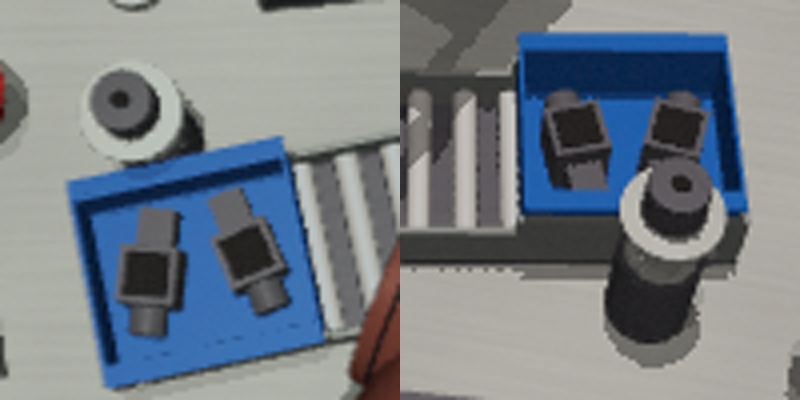

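The bin covers the bay to its end: home against the stop. The bolt hasn't moved, with its head centre at full-image (180,155). Moving over the bolt.

```bash
python3 -m pendant '[4.9,1.62,0,0,0,0,8.7, 4.9,1.62,0,0,0,0,8.7, 4.9,1.62,0,0,0,0,8.7, 4.9,1.62,0,0,0,0,8.7, 4.9,1.62,0,0,0,0,8.7, 4.9,1.62,0,0,0,0,8.7, 0,0,0,0,0,0,8.7, 0,0,0,0,0,0,8.7]'
```

```text
t: 9.5
tcp_pos: [0.5632, 0.1537, 0.2374]
orientation: [[-0.184, 0.983, -0.001], [0.983, 0.184, -0.0], [-0.0, -0.001, -1.0]]
wrist_force: [-0.2, 0.1, -0.4]
width: 0.087
grip_force: 0.0
```

```bash
python3 -m pendant '[-0.47,0.15,2,0,0,0,8.7, 0,0,2,0,0,0,8.7, 0,0,2,0,0,0,8.7, 0,0,2,0,0,0,8.7, 0,0,1,0,0,0,8.7, 0,0,0.1,0,0,0,8.7, 0,0,0,0,0,0,3.5, 0,0,0,0,0,0,3.5, 0,0,0,0,0,0,3.5, 0,0,0,0,0,0,3.5]' 15
python3 -m pendant '[0,0,0,0,0,0,3.5, 0,0,0,0,0,0,3.5]'; python3 -c "
from bench import *
o=get_obs();print(o['qpos'],o['wrist_force'],o['moment'])"
```

```text
t: 10.75
tcp_pos: [0.5664, 0.1487, 0.1469]
orientation: [[-0.182, 0.983, 0.001], [0.983, 0.182, 0.0], [-0.0, 0.001, -1.0]]
wrist_force: [-0.6, 0.1, -0.0]
width: 0.0548
grip_force: 0.0
t: 11.0
tcp_pos: [0.5665, 0.1487, 0.1466]
orientation: [[-0.182, 0.983, 0.001], [0.983, 0.182, 0.0], [-0.0, 0.001, -1.0]]
wrist_force: [0.9, 0.2, 0.2]
width: 0.0398
grip_force: 15.0
[ 1.22033173e-01  1.91813868e-01  1.70657343e+00 -4.82289510e-05
  1.24254795e+00 -6.05843928e-02] [0.88159602 0.24241258 0.22335798] [-0.00713301 -0.22310062 -0.06848007]
```

```bash
python3 -m pendant '[0,0,0,0,0,-10,3.5, 0,0,0,0,0,-10,3.5, 0,0,0,0,0,-10,3.5, 0,0,0,0,0,-10,3.5, 0,0,0.2,0,0,0,3.5, 0,0,0,0,0,0,3.5]' 15
python3 -m pendant '[0,0,0.1,0,0,-6,3.5, 0,0,0,0,0,-6,3.5,0,0,0,0,0,0,3.5]'
```

```text
t: 11.75
tcp_pos: [0.5672, 0.1489, 0.1464]
orientation: [[-0.77, 0.638, 0.002], [0.638, 0.77, 0.0], [-0.002, 0.002, -1.0]]
wrist_force: [-2.0, -0.2, 7.4]
width: 0.0395
grip_force: 15.0
t: 12.12
tcp_pos: [0.5678, 0.1484, 0.1461]
orientation: [[-0.886, 0.464, 0.004], [0.464, 0.886, -0.0], [-0.004, 0.001, -1.0]]
wrist_force: [-1.3, -1.3, 9.8]
width: 0.0393
grip_force: 15.0
```

```bash
python3 -m pendant '[0,0,0,0,0,-8,3.5,0,0,0,0,0,0,3.5]' | sed -n '2p;4p'
python3 -m pendant '[0,0,0,0,0,-8,3.5,0,0,0,0,0,0,3.5]'| sed -n '2p;4p'
python3 -m pendant '[0,0,0,0,0,-8,3.5,0,0,0,0,0,0,3.5]'| sed -n '2p;4p'
```

```text
tcp_pos: [0.568, 0.1487, 0.146]
wrist_force: [-0.2, -0.9, 9.1]
tcp_pos: [0.5681, 0.1487, 0.146]
wrist_force: [0.5, -0.2, 9.6]
tcp_pos: [0.5672, 0.1486, 0.1447]
wrist_force: [0.1, -0.7, 7.8]
```

```bash
python3 -m pendant '[0,0,0,0,0,-5,3.5,0,0,0,0,0,0,3.5]' | sed -n '2p;4p'
python3 -m pendant '[0,0,0,0,0,-3,3.5,0,0,0,0,0,0,3.5]'| sed -n '2p;4p'
```

```text
tcp_pos: [0.5656, 0.1485, 0.1423]
wrist_force: [1.0, -0.8, -4.7]
tcp_pos: [0.5655, 0.1487, 0.1422]
wrist_force: [1.8, 0.0, -7.6]
```

```bash
python3 -m pendant '[0,0,0.2,0,0,0,3.5, 0,0,0.2,0,0,0,3.5, 0,0,0.2,0,0,0,3.5, 0,0,0,0,0,0,3.5]' | sed -n '2p;4p'
python3 -m pendant '[0,0,0,0,0,0,4.4, 0,0,0,0,0,0,4.4, 0,0,0,0,0,0,4.4, 0,0,0,0,0,0,4.4]' 
python3 - <<'E'
from bench import *
import cv2,numpy as np
print(get_obs()['qpos'])
b=cv2.resize(snapshot("scene")[180:280,250:350],(600,600),interpolation=cv2.INTER_CUBIC)
cv2.imwrite("pics/p3.png",b)
E
```

```text
tcp_pos: [0.5659, 0.1486, 0.137]
wrist_force: [1.1, 0.5, -6.5]
t: 14.38
tcp_pos: [0.5665, 0.1487, 0.138]
orientation: [[-0.997, -0.078, 0.001], [-0.078, 0.997, 0.0], [-0.001, 0.0, -1.0]]
wrist_force: [-0.3, -0.0, 0.7]
width: 0.0439
grip_force: 0.0
[ 1.22112295e-01  2.00782586e-01  1.71347369e+00  5.05488790e-05
  1.22663671e+00 -1.52663049e+00]
```

View pics/p3.png

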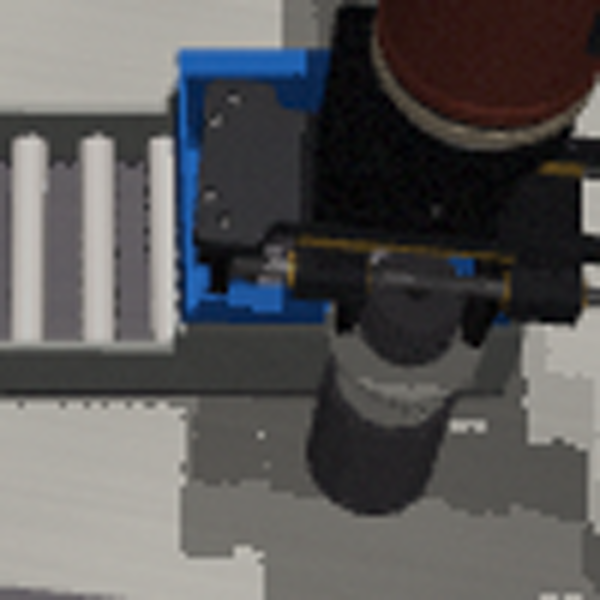

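The bolt sits lower with its flange closer to the boss (crop 405,345): it has dropped. Winding the open fingers further back, then gripping for the forward turn.

```bash
python3 -m pendant '[0,0,0,0,0,0,5.5, 0,0,0,0,0,-9,5.5, 0,0,0,0,0,-9,5.5, 0,0,0,0,0,-9,5.5, 0,0,0,0,0,-9,5.5, 0,0,0,0,0,-9,5.5, 0,0,0,0,0,-9,5.5, 0,0,0.25,0,0,0,5.5, 0,0,0,0,0,0,3.5, 0,0,0,0,0,0,3.5]' 25
python3 -m pendant '[0,0,0,0,0,0,3.5, 0,0,0,0,0,0,3.5,0,0,0,0,0,0,3.5]'; python3 -c "
from bench import *
o=get_obs();print(o['qpos'],o['wrist_force'],o['moment'])"
```

```text
t: 15.68
tcp_pos: [0.5662, 0.1487, 0.135]
orientation: [[-0.524, -0.851, -0.0], [-0.851, 0.524, -0.0], [0.0, 0.0, -1.0]]
wrist_force: [0.7, 0.6, 0.3]
width: 0.0423
grip_force: 0.0
t: 16.05
tcp_pos: [0.5662, 0.1487, 0.135]
orientation: [[-0.523, -0.852, -0.0], [-0.852, 0.523, 0.0], [0.0, 0.0, -1.0]]
wrist_force: [-0.2, 0.9, -0.8]
width: 0.0392
grip_force: 25.0
[ 1.22091583e-01  2.03904359e-01  1.71581688e+00  2.84972762e-05
  1.22199699e+00 -2.46893179e+00] [-0.24268308  0.90401469 -0.77642246] [ 0.21810238 -0.01927829 -0.01766224]
```

```bash
python3 -m pendant '[0,0,0.055,0,0,10,3.5, 0,0,0.055,0,0,10,3.5, 0,0,0.055,0,0,10,3.5, 0,0,0,0,0,0,3.5]';python3 -c "
from bench import *
o=get_obs();print(o['moment'])"
python3 -m pendant '[0,0,0.055,0,0,10,3.5, 0,0,0.055,0,0,10,3.5, 0,0,0.055,0,0,10,3.5, 0,0,0,0,0,0,3.5]';python3 -c "
from bench import *
o=get_obs();print(o['moment'])"
```

```text
t: 16.55
tcp_pos: [0.5665, 0.1488, 0.1334]
orientation: [[-0.878, -0.478, 0.0], [-0.478, 0.878, 0.0], [-0.001, 0.0, -1.0]]
wrist_force: [1.6, 0.7, -0.9]
width: 0.0396
grip_force: 25.0
[ 0.30065505 -0.35941312 -0.04211753]
t: 17.05
tcp_pos: [0.5665, 0.149, 0.1318]
orientation: [[-1.0, 0.022, 0.001], [0.022, 1.0, 0.001], [-0.001, 0.001, -1.0]]
wrist_force: [2.3, 1.3, -2.0]
width: 0.0391
grip_force: 25.0
[ 0.52620584 -0.42972278 -0.0617035 ]
```

Low forces; the bolt is following. Continuing.

```bash
python3 -m pendant '[0,0,0.055,0,0,10,3.5, 0,0,0.055,0,0,10,3.5, 0,0,0.055,0,0,10,3.5, 0,0,0.055,0,0,10,3.5, 0,0,0.055,0,0,10,3.5, 0,0,0.055,0,0,10,3.5, 0,0,0,0,0,0,3.5]';python3 -c "
from bench import *
o=get_obs();print(o['moment'])"
python3 -m pendant '[0,0,0.055,0,0,10,3.5, 0,0,0.055,0,0,10,3.5, 0,0,0.055,0,0,10,3.5, 0,0,0.055,0,0,10,3.5, 0,0,0.055,0,0,10,3.5, 0,0,0.055,0,0,10,3.5, 0,0,0,0,0,0,3.5]';python3 -c "
from bench import *
o=get_obs();print(o['moment'])"
```

```text
t: 17.92
tcp_pos: [0.5668, 0.1488, 0.1285]
orientation: [[-0.482, 0.876, 0.001], [0.876, 0.482, 0.0], [-0.0, 0.001, -1.0]]
wrist_force: [2.1, 2.4, -3.5]
width: 0.0398
grip_force: 25.0
[ 0.34648936 -0.91831855  0.00715015]
t: 18.8
tcp_pos: [0.5666, 0.1484, 0.125]
orientation: [[0.517, 0.856, 0.001], [0.856, -0.517, -0.0], [0.0, 0.001, -1.0]]
wrist_force: [4.7, -0.9, -3.8]
width: 0.0392
grip_force: 25.0
[-0.16638687 -1.02281315 -0.00991886]
```

```bash
python3 -m pendant '[0,0,0.055,0,0,10,3.5, 0,0,0.055,0,0,10,3.5, 0,0,0.055,0,0,10,3.5, 0,0,0.055,0,0,10,3.5, 0,0,0.055,0,0,10,3.5, 0,0,0,0,0,0,3.5]';python3 -c "
from bench import *
o=get_obs();print(o['moment'])"
python3 -m pendant '[0,0,0.055,0,0,10,3.5, 0,0,0.055,0,0,10,3.5, 0,0,0.055,0,0,10,3.5, 0,0,0.055,0,0,10,3.5, 0,0,0.055,0,0,10,3.5, 0,0,0,0,0,0,3.5]';python3 -c "
from bench import *
o=get_obs();print(o['moment'],o['qpos'])"
```

```text
t: 19.55
tcp_pos: [0.5664, 0.1485, 0.1224]
orientation: [[0.988, 0.155, 0.0], [0.155, -0.988, -0.0], [0.0, 0.0, -1.0]]
wrist_force: [4.0, -1.1, -3.2]
width: 0.0396
grip_force: 25.0
[-0.16120992 -0.63589427  0.01415419]
t: 20.3
tcp_pos: [0.5663, 0.1486, 0.1197]
orientation: [[0.754, -0.657, 0.0], [-0.657, -0.754, 0.0], [-0.0, -0.0, -1.0]]
wrist_force: [3.0, -0.5, -2.1]
width: 0.0393
grip_force: 25.0
[-0.03883851 -0.56548572  0.01656888] [1.21978033e-01 2.20933481e-01 1.72684297e+00 5.76349103e-05
 1.19378818e+00 2.40971981e+00]
```

```bash
python3 -m pendant '[0,0,0,0,0,0,5.5, 0,0,0,0,0,0,5.5, 0,0,0,0,0,-10,5.5, 0,0,0,0,0,-10,5.5, 0,0,0,0,0,-10,5.5, 0,0,0,0,0,-10,5.5, 0,0,0,0,0,-10,5.5, 0,0,0,0,0,-10,5.5, 0,0,0,0,0,-10,5.5, 0,0,0,0,0,-10,5.5]'
python3 -m pendant '[0,0,0,0,0,0,5.5, 0,0,0,0,0,0,3.5, 0,0,0,0,0,0,3.5, 0,0,0,0,0,0,3.5, 0,0,0,0,0,0,3.5, 0,0,0,0,0,0,3.5]' 25
python3 -m pendant '[0,0,0.055,0,0,10,3.5, 0,0,0.055,0,0,10,3.5, 0,0,0.055,0,0,10,3.5, 0,0,0.055,0,0,10,3.5, 0,0,0,0,0,0,3.5]'
```

```text
t: 21.55
tcp_pos: [0.5659, 0.1488, 0.1197]
orientation: [[0.778, 0.629, -0.001], [0.629, -0.778, 0.0], [-0.0, -0.001, -1.0]]
wrist_force: [-0.4, -0.8, 0.6]
width: 0.0549
grip_force: 0.0
t: 22.3
tcp_pos: [0.5665, 0.1485, 0.1198]
orientation: [[0.783, 0.622, 0.001], [0.622, -0.783, -0.0], [0.0, 0.001, -1.0]]
wrist_force: [1.4, -0.7, 0.3]
width: 0.0394
grip_force: 25.0
t: 22.92
tcp_pos: [0.5663, 0.1486, 0.1175]
orientation: [[1.0, -0.026, 0.0], [-0.026, -1.0, -0.0], [0.0, 0.0, -1.0]]
wrist_force: [0.7, -1.2, 0.1]
width: 0.0396
grip_force: 25.0
```

```bash
python3 -m pendant '[0,0,0.055,0,0,10,3.5, 0,0,0.055,0,0,10,3.5, 0,0,0.055,0,0,10,3.5, 0,0,0.055,0,0,10,3.5, 0,0,0,0,0,0,3.5, 0,0,0,0,0,0,3.5, 0,0,0,0,0,0,3.5, 0,0,0,0,0,0,3.5]'
python3 - <<'E'
from bench import *
import cv2,numpy as np
from h import proj
S=snapshot("scene");T=snapshot("top")
cv2.imwrite("pics/p4s.png",S)
print("head top now expected px if z=.146:",proj("scene",[[.566,.149,.146]]))
a=cv2.resize(T[100:250,120:320],(450,338),interpolation=cv2.INTER_CUBIC)
b=cv2.resize(S[190:275,265:350],(338,338),interpolation=cv2.INTER_CUBIC)
cv2.imwrite("pics/p4.png",np.hstack([a,b]))
E
```

```text
t: 23.92
tcp_pos: [0.5664, 0.1489, 0.1153]
orientation: [[0.749, -0.662, 0.0], [-0.662, -0.749, 0.0], [-0.0, -0.001, -1.0]]
wrist_force: [3.2, 2.2, -0.9]
width: 0.0394
grip_force: 25.0
head top now expected px if z=.146: [[317.69791422 231.0790038 ]]
```

View pics/p4.png

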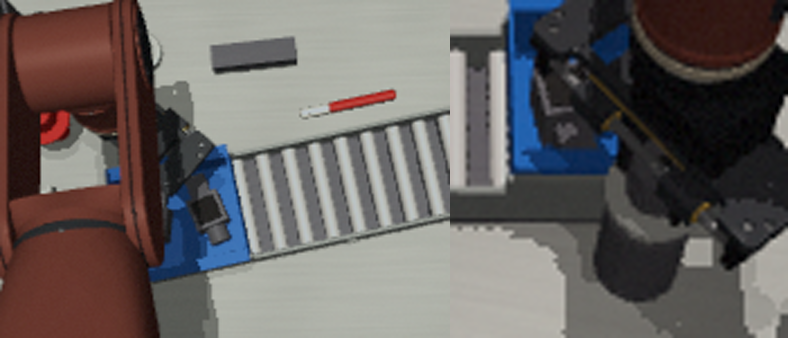

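```bash
python3 - <<'E'
import cv2,numpy as np
from h import proj
S=cv2.imread("pics/p4s.png")[205:275,280:350]; S=cv2.resize(S,(560,560),interpolation=cv2.INTER_CUBIC)
t=np.linspace(0,2*np.pi,60)
for z,r,c in((.110,.034,(0,255,0)),(.104,.034,(0,255,255)),(.085,.0295,(0,0,255))):
    p=proj("scene",np.c_[.566+r*np.cos(t),.149+r*np.sin(t),0*t+z])
    cv2.polylines(S,[((p-[279.5,204.5])*8).astype(np.int32)],True,c,1)
cv2.imwrite("pics/p5.png",S)
E
```

```text
(no output)
```

View pics/p5.png

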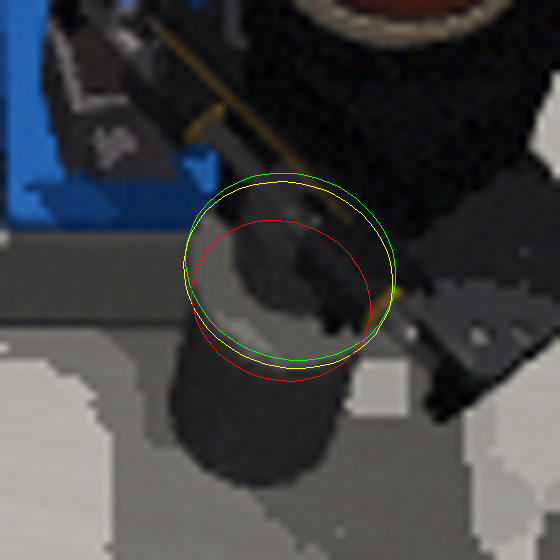

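```bash
python3 - <<'E'
import cv2,numpy as np
from h import proj
A=cv2.imread("pics/p2s.png",0);B=cv2.imread("pics/p4s.png",0)
t=np.linspace(0,2*np.pi,721)
def edge(z,r,c):
    p=proj("scene",np.c_[.566+r*np.cos(t),.149+r*np.sin(t),0*t+z]); s=p[abs(p[:,0]-c)<.6]; return s[:,1].max().round(1)
for c in (309,312,315,318):
    print(c,"pred start flange low",edge(.135,.034,c),"now",edge(.104,.034,c),"base",edge(0,.0295,c))
    print(" A",A[232:272,c]); print(" B",B[232:272,c])
E
```

```text
309 pred start flange low 242.5 now 248.8 base 264.9
 A [181 181 181 183 182 181 181 181 176 112  77  71  90  83  79  69  63  41
  38  39  34  33  35  36  35  34  34  36  32  31  31  32  36  49 109 109
 108 110 113 172]
 B [ 13  34  42  46  45  46  45  72  85  86  83  85  85 111 109  76  59  41
  38  38  36  33  34  33  35  34  34  37  35  34  35  36  34  50 110 112
 111 111 110 111]
312 pred start flange low 244.1 now 250.0 base 265.1
 A [ 29  31  32  36  50 113 182 182 182 181 172 111  71  75  74  81  82  83
  60  40  37  35  33  35  35  35  35  33  36  34  34  32  32  32 110 110
 111 110 109 110]
 B [ 39  40  36  29  31  29  32  36  38  36  36  69  83  86  86 110 110  79
  61  41  39  36  34  33  38  34  34  35  34  32  35  35  34  34  85  86
 111 112 111 111]
315 pred start flange low 245.0 now 250.5 base 264.7
 A [ 34  34  32  31  33  33  49 114 182 184 182 182 124  75  75  75  82  81
  83  50  36  37  36  33  35  36  34  34  35  35  35  36  35  72 110 109
 112 109 109 109]
 B [ 42  40  38  39  38  35  37  34  31  32  36  37  73  85  86  87  87  83
  81  53  38  36  33  34  33  37  33  35  36  37  34  31  34  58  86  85
  85  86  87 111]
318 pred start flange low 245.2 now 250.6 base 263.3
 A [ 88  48  34  34  34  33  33  74 111 182 183 183 174  80  73  74  71  84
  84  40  37  35  34  34  31  34  34  34  33  33  30  42 108 109 110 110
 111 109 109 173]
 B [40 46 26 27 17 15 15 17 26 37 32 34 61 87 86 86 86 87 78 41 38 35 34 36
 36 34 36 32 34 34 30 36 85 83 85 86 84 86 86 86]
```

Between the two images the flange top has fallen about 5.8 px, against 5.9 px predicted for 31 mm. That agrees with the TCP's 31 mm descent, and wrist forces are small. Handing in.

```bash
python3 -c "
from bench import *
o=get_obs();print(o['t'],o['grip_force'],o['wrist_force'],o['joint_vel'].round(3));print(close_job())"
```

```text
24.025 25.004991847090423 [ 1.3161882   1.24561329 -1.80366608] [-0.001  0.     0.001 -0.001 -0.     0.005]
the job is handed in; nothing more can be done
None
```

The job is handed in at 24 s (no verdict was returned): the bin is home against the stop, and the bolt is about one full turn into its thread (about 31 mm below the land, by TCP travel and image), still gripped by its head at 25 N.

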